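# Clear the engraver's stack

## Task

Take the engraver's stack apart and centre each piece flat on its own place: the silver heart on the pan of the spring scale, the copper disc on the red felt stand, the brass hexagon on the blue felt stand and the steel block on the black rubber pad. Keep every piece upright, and lower the heart gently so that the pan is never driven down to its stop. At the end everything is let go and at rest.

Things in the scene. Friction and masses are not known exactly. Their poses are not given: they have to be found in the camera images.
- silver_heart: Bright silver heart, top of the stack, 16 mm thick, 0.12 kg. Origin on its underside, midway between its two round lobes (radius 10 mm, centred 7.1 mm either side along y). y runs across the lobes: 34 mm wide through the origin, the best grip; the point reaches 21 mm toward -x, the lobes 10 mm toward +x. Its origin lies about 5.5 mm off the middle of the copper disc.
- copper_disc: Copper round disc, second from the top, 44 mm in diameter, 16 mm thick, about 0.22 kg. Origin at the centre of its underside, z up.
- brass_hex: Brass regular hexagon, third from the top, 54 mm across flats (62 mm across corners), 18 mm thick, about 0.39 kg. Origin at the centre of its underside, z up; y is square to one pair of flats, other pairs every 60 degrees.
- steel_block: Dark steel square bench block, the bottom of the stack, 64 x 64 mm, 22 mm thick, about 0.7 kg, on the table. Origin at the centre of its underside; x and y square to its sides. The whole stack (steel, brass, copper, heart) is 72 mm high; each piece lies loose and nearly centred on the one below.
- red_stand: Fixed round dark wood stand, 110 mm in diameter, with a red felt top 92 mm in diameter: the place for the copper disc. Origin at the centre of its underside on the table; the felt surface is 8 mm above it.
- blue_stand: Fixed round dark wood stand, 110 mm in diameter, with a blue felt top 92 mm in diameter: the place for the brass hexagon. Origin at the centre of its underside on the table; the felt surface is 8 mm above it.
- black_pad: Fixed square black rubber pad, 100 x 100 mm, 8 mm thick: the place for the steel block. Origin at the centre of its underside on the table.
- pan_top (a point): Centre of the upper face of the round white pan (80 mm in diameter, 5 mm thick) of the spring scale, a round green housing 104 mm in diameter and 38 mm high. The empty pan's face is 70 mm above the table: the place for the silver heart. The point moves with the pan.
- scale_pan (a joint): How far the scale's pan has sunk, in m: 0 empty, 0.020 on its stop. Its spring is soft, about 0.18 N per mm: the heart alone sinks it about 5 to 7 mm; 3.5 N or more drives it down to the stop, so set the heart down by height, not by force.

How it is judged:
By the outcome, as a careful person would: the job done as asked, in the order asked, and still so for the second after the job is handed in, with the robot touching nothing.
It also fails if it takes over 112 s, if anything falls off the work surface, if the arm or the gripper's body presses on something with over 40 N, if the wrist force passes 120 N, or if a joint passes its speed limit or range.

## Robot

A 6-joint arm with a two-finger parallel gripper is mounted at the origin on the work surface. World frame = base frame: x ahead of the robot, y to its left, z up, the work surface at z = 0. Lengths are in mm, angles in rad, forces in N, time in s.
With the tool pointing down it reaches from about 350 to 875 mm from the base axis. Payload 4.2 kg.
Tool frame: the origin (TCP) lies between the finger pads; the fingertips stand 25 mm ahead of it and the grasp point (between the pads) lies 6 mm ahead of it; z points along the fingers, y is the line along which they close (so a half turn about z gives the same grasp; the last joint's range is limited). The gripper opens to 85 mm and grips with 20 to 120 N. Pads are 22 mm wide; open, the fingers measure 114 mm over their backs; the gripper's body (76 mm by 85 mm) begins 54 mm behind the grasp point. The pads swing forward as they close: fully open they stand 13 mm farther back than shut.
Start: joints at [-1.004, 0.385, 0.008, 0, -1.194, -0.259], TCP at [189.367, -595.6, 256.312] pointing down, gripper open.
Joint ranges: [-3.14, 3.14], [-1.21, 2.06], [-1.07, 1.41], [-3.16, 2.05], [-2.99, -0.16], [-3.1, 3.1]. Speed limits (rad/s): [2.79, 2.79, 3.14, 3.14, 3.14, 3.14].

## Interface

Orientations are given as a unit quaternion [x, y, z, w].
In Python, from bench import arm gives the robot as it stands.
- The arm moves only by the shell command python3 -m pendant 'ROWS'. ROWS is JSON, a list of rows, each a list of 7 numbers: the shift along the tool's x, y, z in m, then the turn, a rotation vector about the tool's x, y, z in degrees, then the finger opening in m, from 0 to 0.0854. In form: [[x, y, z, wx, wy, wz, fingers], ...]. A call has 1 to 12 rows; each row shifts and turns the commanded pose from where the row before left it, along the tool's axes as they then stand; what a row does not reach is not made up. A row lasts 1/10 s, in which the tool goes at most 50 mm and 8.59 degrees, less where a joint would pass 70% of its speed; a pose out of reach is approached as far as the arm can. A call is refused whole if a number of a shift passes 0.05 or a number of a turn 8.59, either way. A call with a gripper value outside its range is refused whole. The fingers move at their own pace and stop on an object; the grip force is fixed at half the most. Time passes only in rows, so rows that do not move let the fingers close. It gives the time, the measured TCP pose, the force, the opening and the grip force at its end, in the units of the state.
- arm.read_state(): the state, without advancing time (a new reading comes with each control period).
- arm.get_image(name): name is "side" or "top" or "wrist"; returns a dict with "image" (480x640x3 uint8, red, green, blue), "fx", "fy", "cx", "cy" (pixels), "xyz" and "rotation" of the camera in the world. Camera axes: x right, y down, z forward; pixel columns grow to the right and rows downward; lengths in mm; the calibration is good to about 2 mm. The wrist camera is an equidistant fisheye: a pixel r from the principal point sees the ray r / f radians off the axis. A picture is of the moment at which its call begins. There is no depth.
- arm.job_done(): hands the job in; it is judged then, once.
The state is a dict: "clock": time; "joints": joint angles; "joint_vel": joint speeds; "joint_efforts": joint torques, N m; "position": TCP position; "ee_rot": TCP orientation; "contact_force": force on the tool from outside, world axes, zero at the start; "wrist_torque": the same for the moment, N m; "gripper_width": finger opening in mm; "grasp_force": force on a finger pad.
Only numpy, scipy, OpenCV 4.12 (cv2) and the standard library are available. Lean on these libraries where they do the work, as an engineer would, in place of code of your own. Each camera call takes 0.05 s, during which the arm holds its last target. There are 200 camera calls.

## Working session

There is one attempt and no reset: what is moved stays moved. The work goes in short steps, Python scripts to look and compute and a shell command to move; the robot and the scene stay as the last step left them, time stands still between calls to the robot, and variables do not carry over. Pictures are saved under pics/ and viewed, at most 15 in all, crops included, and the job is handed in when it is done.

```bash
mkdir -p pics; ls; python3 - <<'E'
from bench import arm
import cv2
s=arm.read_state();print({k:s[k] for k in("clock","position","ee_rot","gripper_width","contact_force")})
for n in("top","side","wrist"):
    d=arm.get_image(n);cv2.imwrite(f"pics/{n}0.png",d["image"][:,:,::-1]);print(n,{k:v for k,v in d.items() if k!="image"})
E
```

```text
pics
{'clock': 0.0, 'position': array([ 189.18910618, -595.10767182,  255.22955631]), 'ee_rot': array([-1.53202127e-01,  9.88194255e-01,  1.08170947e-03, -2.30915433e-04]), 'gripper_width': 85.24446698960286, 'contact_force': array([-0.42229669,  0.09128862, -0.08826618])}
top {'fx': 530.6523093744656, 'fy': 530.6523093744656, 'cx': 316.6618697112346, 'cy': 246.2215257377838, 'xyz': array([ 472.57078017,  -16.66284708, 1179.47159522]), 'rotation': array([ 0.7168347 , -0.69647506,  0.02289893, -0.02336948])}
side {'fx': 534.6002075833594, 'fy': 534.6002075833594, 'cx': 328.11265487884197, 'cy': 236.26239674824583, 'xyz': array([ 413.32938287, -595.11073861,  697.96253982]), 'rotation': array([ 0.91704769, -0.10017992,  0.03953644, -0.38395883])}
wrist {'fx': 371.64829954431775, 'fy': 371.64829954431775, 'cx': 323.09515299166577, 'cy': 243.2264911501917, 'xyz': array([ 111.77811054, -619.89817299,  373.53801468]), 'rotation': array([0.58291026, 0.7966755 , 0.12963224, 0.09337696])}
```

View pics/top0.png

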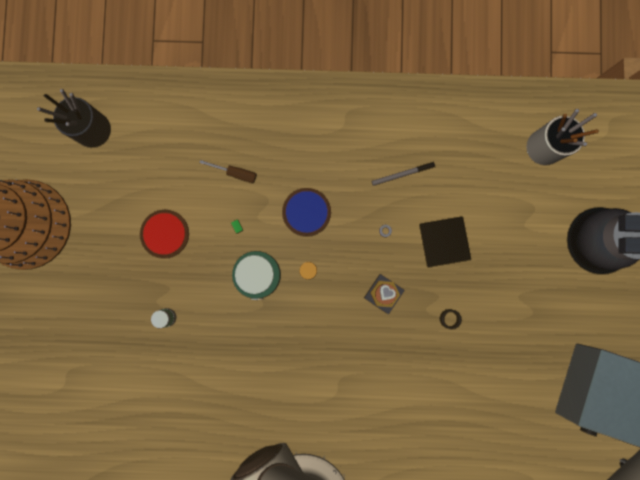

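View pics/side0.png

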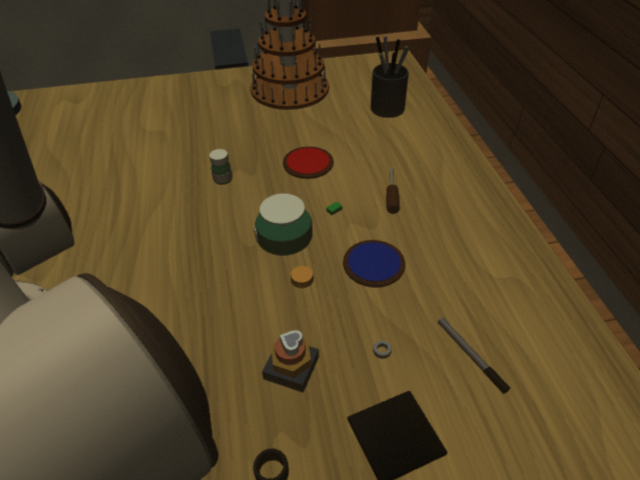

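The top view shows red felt at about (165,233), blue (307,212), pan (254,273), pad (445,242) and the stack at (386,293). Next I'll enlarge the stack and segment the felts.

```bash
cat > h.py <<'E'
import numpy as np, cv2
from scipy.spatial.transform import Rotation as R
from bench import arm
def unproj(d,u,v,z):
    u=np.asarray(u,float);v=np.asarray(v,float)
    r=np.stack([(u-d["cx"])/d["fx"],(v-d["cy"])/d["fy"],np.ones_like(u)],-1)
    return ray(d,r,z)
def unfish(d,u,v,z):
    u=np.asarray(u,float);v=np.asarray(v,float)
    x=u-d["cx"];y=v-d["cy"];r=np.hypot(x,y)+1e-9;t=r/d["fx"]
    return ray(d,np.stack([x/r*np.sin(t),y/r*np.sin(t),np.cos(t)],-1),z)
def ray(d,r,z):
    w=r@R.from_quat(d["rotation"]).as_matrix().T
    return d["xyz"]+w*((z-d["xyz"][2])/w[...,2])[...,None]
def cent(m):
    n,l,st,c=cv2.connectedComponentsWithStats(m.astype(np.uint8)); i=1+np.argmax(st[1:,4]); return c[i],st[i],l==i
def move(target,yaw=None):
    "tool-frame mm/deg to reach target TCP from the measured pose; yaw=world angle of tool y (mod 180)"
    s=arm.read_state();q=R.from_quat(s["ee_rot"]);M=q.as_matrix()
    print("tcp",s["position"].round(1),"z",M[:,2].round(4),"F",np.round(s["contact_force"],1),"w",round(s["gripper_width"],1),"t",s["clock"])
    print("tool shift mm",(M.T@(np.array(target)-s["position"])).round(1))
    a=np.degrees(np.arctan2(M[1,1],M[0,1]));print("tool y yaw",round(a,2))
    if yaw is not None: print("tool wz deg",-((yaw-a+90)%180-90), "(j6",round(s["joints"][5],2),")")
E
python3 - <<'E'
from h import *
d=arm.get_image("top");im=d["image"].astype(int);r,g,b=im[...,0],im[...,1],im[...,2]
roi=np.zeros(r.shape,bool);roi[150:340,120:500]=1
for n,m,z in(("red",(r>120)&(g<50),8),("blue",(b>70)&(r<60)&(g<70),8),("pan",(abs(r-b)<40)&(g>150),70),("pad",(im.sum(2)<100),8)):
    c,st,mm=cent(m&roi);print(n,c.round(1),st,unproj(d,*c,z).round(1))
    if n=="pad": 
        p=unproj(d,*np.argwhere(mm)[:,::-1].T,8)[:,:2].astype(np.float32);print(cv2.minAreaRect(p))
c=cv2.resize(d["image"][265:320,350:423],None,fx=10,fy=10,interpolation=cv2.INTER_CUBIC)
cv2.imwrite("pics/stack.png",c[:,:,::-1])
E
```

```text
red [163.4 233.2] [ 143  213   42   41 1349] [568.4 325.5   8. ]
blue [306.1 211.5] [ 286  191   41   42 1350] [626.   10.8   8. ]
pan [253.6 274.1] [ 235  256   38   38 1087] [483.1 115.1  70. ]
pad [444.9 241.3] [ 421  218   49   48 1776] [ 568.3 -298.2    8. ]
((568.5089111328125, -298.14788818359375), (93.37722778320312, 93.60235595703125), 11.631802558898926)
```

View pics/stack.png

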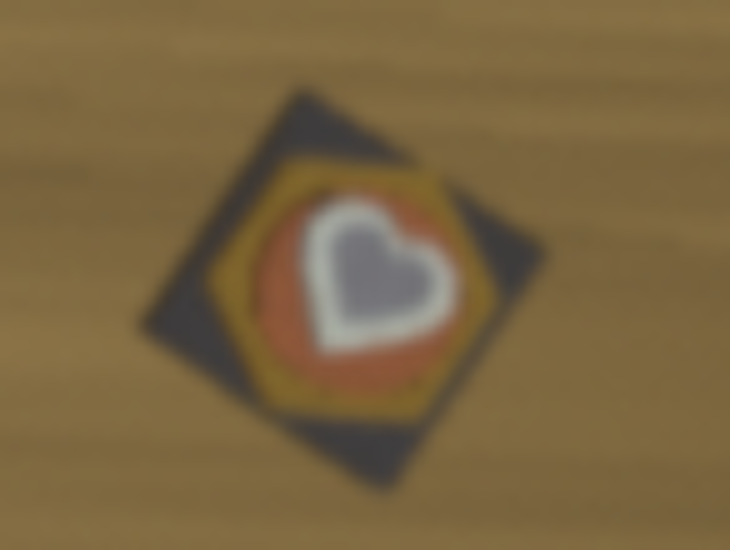

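The crop is 10x with its origin at (350,265). Steel corners: (300,85), (548,250), (385,492), (140,325). Hex corners: (290,158), (435,170), (497,295), (420,422), (275,412), (208,275). Disc centre: about (358,294). Heart lobes: (352,245) and (413,286), with the point at (325,355).

```bash
python3 - <<'E'
from h import *
d=arm.get_image("top")
P=lambda l,z:unproj(d,350-.45+np.array(l)[:,0]/10,265-.45+np.array(l)[:,1]/10,z)[:,:2]
ang=lambda v:np.degrees(np.arctan2(v[1],v[0])).round(1)
s=P([(300,85),(548,250),(385,492),(140,325)],22);print("steel",s.mean(0).round(1),[(ang(s[(i+1)%4]-s[i]),np.linalg.norm(s[(i+1)%4]-s[i]).round(1)) for i in range(4)])
s=P([(290,158),(435,170),(497,295),(420,422),(275,412),(208,275)],40);print("hex",s.mean(0).round(1),[(ang(s[(i+1)%6]-s[i]),np.linalg.norm(s[(i+1)%6]-s[i]).round(1)) for i in range(6)])
print("disc",P([(358,294)],56).round(1))
s=P([(352,245),(413,286),(325,355)],72);o=s[:2].mean(0);print("heart",o.round(1),"lobe line",ang(s[1]-s[0]),np.linalg.norm(s[1]-s[0]),"axis+90",ang(o-s[2])+90)
move([o[0],o[1],180],ang(s[1]-s[0]))
E
```

```text
steel [ 450.1 -163.8] [(np.float64(-122.1), np.float64(64.5)), (np.float64(147.2), np.float64(63.4)), (np.float64(57.4), np.float64(64.0)), (np.float64(-32.4), np.float64(62.8))]
hex [ 450.3 -163.8] [(np.float64(-93.1), np.float64(31.2)), (np.float64(-152.4), np.float64(29.7)), (np.float64(149.9), np.float64(31.8)), (np.float64(87.7), np.float64(31.0)), (np.float64(27.5), np.float64(32.4)), (np.float64(-33.7), np.float64(30.6))]
disc [[ 449.5 -162.6]]
heart [ 455.9 -165.5] lobe line -122.3 15.210353822764452 axis+90 58.5
tcp [ 189.3 -595.4  255.8] z [-4.e-04  9.e-04 -1.e+00] F [ 0.1 -0.5 -0.5] w 85.4 t 0.25
tool shift mm [-384.3  328.9   76.1]
tool y yaw 107.63
tool wz deg 49.93205504075303 (j6 -0.26 )
```

```bash
python3 -m pendant '[[-0.033,0.028,0,0,0,0,0.0854],[-0.032,0.0275,0,0,0,0,0.0854],[-0.032,0.0275,0,0,0,0,0.0854],[-0.032,0.0275,0,0,0,0,0.0854],[-0.032,0.0275,0,0,0,0,0.0854],[-0.032,0.0275,0,0,0,0,0.0854],[-0.032,0.0275,0,0,0,0,0.0854],[-0.032,0.0275,0,0,0,0,0.0854],[-0.032,0.0275,0,0,0,0,0.0854],[-0.032,0.0275,0,0,0,0,0.0854],[-0.032,0.0275,0,0,0,0,0.0854],[-0.032,0.0265,0,0,0,0,0.0854]]'
python3 -m pendant '[[0,0,0,0,0,8.3,0.0854],[0,0,0,0,0,8.3,0.0854],[0,0,0,0,0,8.3,0.0854],[0,0,0,0,0,8.3,0.0854],[0,0,0,0,0,8.3,0.0854],[0,0,0,0,0,8.4,0.0854],[0,0,0,0,0,0,0.07],[0,0,0,0,0,0,0.06],[0,0,0,0,0,0,0.06],[0,0,0,0,0,0,0.06]]'
python3 - <<'E'
from h import *
move([455.9,-165.5,180],57.9)
d=arm.get_image("wrist");cv2.imwrite("pics/w1.png",d["image"][:,:,::-1]);print(d["xyz"],d["rotation"])
E
```

```text
clock: 1.45
position: [457.0, -163.2, 256.6]
ee_rot: [-0.153, 0.988, -0.0, 0.0]
contact_force: [0.9, -1.5, 0.0]
gripper_width: 85.5
grasp_force: 0.0
clock: 2.45
position: [456.4, -165.0, 256.3]
ee_rot: [0.277, 0.961, -0.0, -0.0]
contact_force: [-1.0, 0.4, 0.4]
gripper_width: 59.9
grasp_force: 0.0
tcp [ 456.4 -165.   256.3] z [-0.  0. -1.] F [-1.   0.4  0.4] w 59.9 t 2.45
tool shift mm [ 0.1 -0.7 76.3]
tool y yaw 57.8
tool wz deg -0.09501575491869119 (j6 -2.12 )
[ 387.57980331 -121.55420761  374.51089153] [0.86414178 0.47721275 0.07713714 0.13991724]
```

View pics/w1.png

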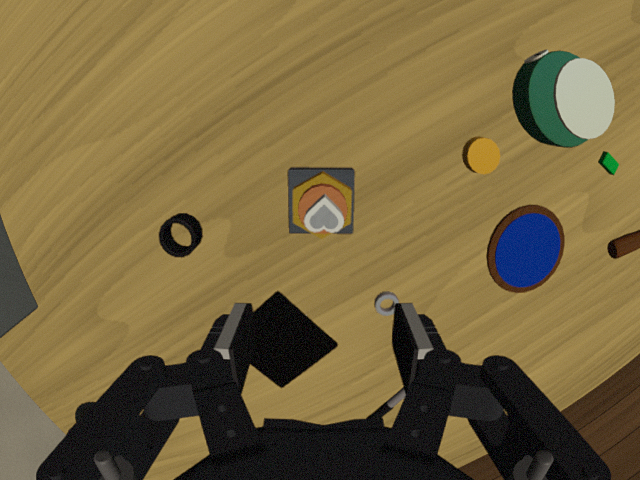

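The wrist view shows the stack on the finger mid-plane (heart at 323,215; fingers about 240 and 403, midline 322). I'll descend and grip.

```bash
python3 -m pendant '[[0,-0.0005,0.02,0,0,0,0.06],[0,0,0.02,0,0,0,0.06],[0,0,0.02,0,0,0,0.06],[0,0,0.02,0,0,0,0.06],[0,0,0.02,0,0,0,0.06],[0,0,0.02,0,0,0,0.06],[0,0,0.02,0,0,0,0.06],[0,0,0.015,0,0,0,0.06],[0,0,0.01,0,0,0,0.06],[0,0,0.008,0,0,0,0.06],[0,0,0,0,0,0,0.06]]'
python3 -m pendant '[[0,0,0,0,0,0,0.05],[0,0,0,0,0,0,0.045],[0,0,0,0,0,0,0.040],[0,0,0,0,0,0,0.037],[0,0,0,0,0,0,0.034],[0,0,0,0,0,0,0.031],[0,0,0,0,0,0,0.028],[0,0,0,0,0,0,0.025],[0,0,0,0,0,0,0.02],[0,0,0,0,0,0,0.02]]'
python3 - <<'E'
from h import *
move([455.9,-165.5,180],57.9)
d=arm.get_image("wrist");c=cv2.resize(d["image"][100:440,180:470],None,fx=1.7,fy=1.7);cv2.imwrite("pics/w2.png",c[:,:,::-1])
E
```

```text
clock: 3.6
position: [455.8, -165.4, 82.6]
ee_rot: [0.278, 0.961, -0.0, -0.001]
contact_force: [0.3, -0.0, 1.0]
gripper_width: 60.1
grasp_force: 0.0
clock: 4.6
position: [456.6, -165.3, 84.1]
ee_rot: [0.278, 0.961, 0.0, 0.001]
contact_force: [-1.3, 2.4, 5.7]
gripper_width: 31.3
grasp_force: 58.9
tcp [ 456.6 -165.3   84.1] z [ 1.1e-03 -2.0e-04 -1.0e+00] F [-1.3  2.4  5.7] w 31.3 t 4.6
tool shift mm [  0.4  -0.5 -95.9]
tool y yaw 57.76
tool wz deg -0.1376256018716333 (j6 -2.12 )
```

View pics/w2.png

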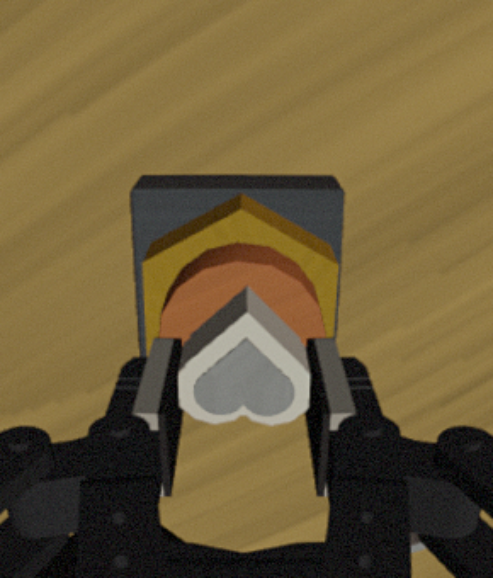

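The heart is gripped symmetrically between the pads, with the tips just touching the disc. I'll lift and check.

```bash
python3 -m pendant '[[0,0,-0.003,0,0,0,0.02],[0,0,-0.005,0,0,0,0.02],[0,0,-0.01,0,0,0,0.02],[0,0,-0.02,0,0,0,0.02],[0,0,-0.02,0,0,0,0.02],[0,0,-0.02,0,0,0,0.02],[0,0,-0.02,0,0,0,0.02],[0,0,0,0,0,0,0.02]]'
python3 - <<'E'
from h import *
move([483.1,115.1,130])
d=arm.get_image("wrist");a=cv2.resize(d["image"][130:430,180:470],(580,600));
d=arm.get_image("side");cv2.imwrite("pics/w3.png",a[:,:,::-1])
cv2.imwrite("pics/s3.png",cv2.resize(d["image"][200:420,200:400],(540,594))[:,:,::-1])
E
```

```text
clock: 5.45
position: [457.9, -165.6, 184.6]
ee_rot: [0.278, 0.961, 0.001, 0.003]
contact_force: [0.5, -0.5, -0.9]
gripper_width: 30.9
grasp_force: 59.5
tcp [ 457.9 -165.6  184.6] z [ 7.e-03 -9.e-04 -1.e+00] F [ 0.5 -0.5 -0.9] w 30.9 t 5.45
tool shift mm [128.8 250.7  54.5]
tool y yaw 57.76
```

View pics/w3.png

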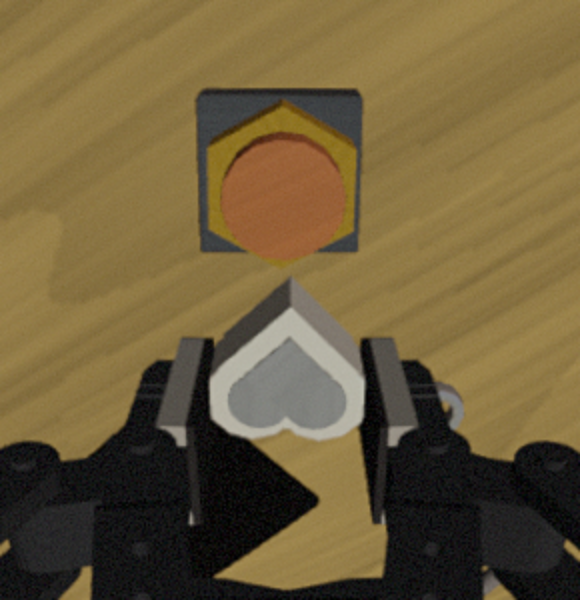

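View pics/s3.png

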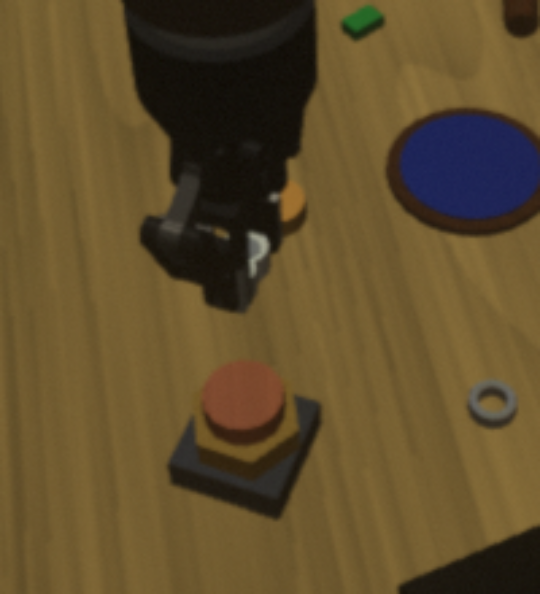

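The heart is level and the stack below is undisturbed. Next I move over the scale pan.

```bash
python3 -m pendant '[[0.006,0.011,0,0,0,0,0.02],[0.012,0.0225,0,0,0,0,0.02],[0.012,0.0225,0,0,0,0,0.02],[0.012,0.0225,0,0,0,0,0.02],[0.012,0.0225,0,0,0,0,0.02],[0.012,0.0225,0,0,0,0,0.02],[0.012,0.0225,0,0,0,0,0.02],[0.012,0.0225,0,0,0,0,0.02],[0.012,0.0225,0,0,0,0,0.02],[0.012,0.0225,0,0,0,0,0.02],[0.012,0.0225,0,0,0,0,0.02],[0.006,0.014,0,0,0,0,0.02]]'
python3 -m pendant '[[0,0,0,0,0,0,0.02],[0,0,0,0,0,0,0.02],[0,0,0,0,0,0,0.02]]'
python3 - <<'E'
from h import *
move([485.2,113.8,110])
d=arm.get_image("wrist");im=d["image"].astype(int);r,g,b=[im[...,i] for i in range(3)]
print(im.shape);cv2.imwrite("pics/w4.png",d["image"][:,:,::-1])
d2=arm.get_image("top");a=cv2.resize(d2["image"][210:330,180:330],(750,600));cv2.imwrite("pics/t4.png",a[:,:,::-1])
E
```

```text
clock: 6.75
position: [477.3, 118.2, 180.2]
ee_rot: [0.277, 0.961, -0.001, -0.001]
contact_force: [-0.2, -0.9, -1.1]
gripper_width: 31.5
grasp_force: 59.6
clock: 7.05
position: [477.6, 115.7, 180.9]
ee_rot: [0.278, 0.96, -0.0, -0.0]
contact_force: [-0.2, -0.6, -0.8]
gripper_width: 31.3
grasp_force: 59.6
tcp [477.6 115.7 180.9] z [-1.1e-03 -6.0e-04 -1.0e+00] F [-0.2 -0.6 -0.8] w 31.3 t 7.05
tool shift mm [-7.5  2.5 70.9]
tool y yaw 57.68
(480, 640, 3)
```

View pics/w4.png

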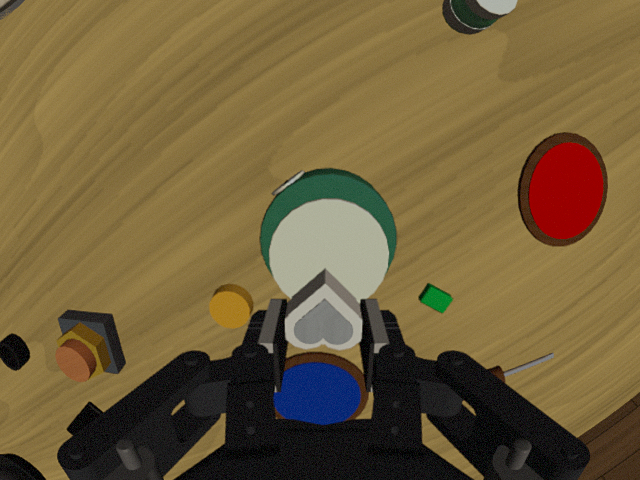

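The pan is visible at columns 268 to 390 with its top edge at (329,198). It is about 4 mm to the right of the heart's midline, which agrees with the computed shift.

```bash
python3 - <<'E'
from h import *
from scipy.optimize import least_squares
d=arm.get_image("wrist");im=d["image"].astype(int)
m=(im.min(2)>150);m[:190]=0;m[275:]=0;m[:,:255]=0;m[:,400:]=0
c,st,mm=cent(m);print(st)
e=[]
for v in range(205,272,3):
    u=np.flatnonzero(mm[v]);e+=[(u[0]-.5,v),(u[-1]+.5,v)]
e=np.array(e);p=unfish(d,e[:,0],e[:,1],70)[:,:2]
f=least_squares(lambda q:np.hypot(*(p-q[:2]).T)-q[2],[483,115,40],loss="soft_l1");print("pan",f.x.round(1),f.cost)
# red felt & blue check
r,g,b=[im[...,i] for i in range(3)]
c,_,mm=cent((r>120)&(g<60)&(b<60));p=unfish(d,*np.argwhere(mm)[:,::-1].T,8)[:,:2].astype(np.float32);print("red",cv2.minEnclosingCircle(p))
move([485.2,113.8,110])
E
```

```text
[ 270  199  118   76 7194]
pan [483.5 116.3  39. ] 1.0452799290994135
red ((569.1014404296875, 326.7322692871094), 46.14169692993164)
tcp [477.9 115.7 181.3] z [-2.e-04 -1.e-04 -1.e+00] F [-0.2  0.5 -2.3] w 31.1 t 7.2
tool shift mm [-7.2  2.3 71.3]
tool y yaw 57.67
```

```bash
python3 -m pendant '[[-0.0035,0.0015,0.01,0,0,0,0.02],[-0.0035,0.0013,0.015,0,0,0,0.02],[0,0,0.015,0,0,0,0.02],[0,0,0.015,0,0,0,0.02],[0,0,0.012,0,0,0,0.02],[0,0,0.007,0,0,0,0.02],[0,0,0.003,0,0,0,0.02],[0,0,0,0,0,0,0.02],[0,0,0,0,0,0,0.02]]'
python3 - <<'E'
from h import *
move([485.4,114.4,93])
d=arm.get_image("side");cv2.imwrite("pics/s5.png",cv2.resize(d["image"][160:280,210:360],(750,600))[:,:,::-1])
E
```

```text
clock: 8.1
position: [485.8, 115.3, 104.7]
ee_rot: [0.278, 0.961, 0.0, 0.0]
contact_force: [0.2, -0.8, -1.8]
gripper_width: 31.4
grasp_force: 59.6
tcp [485.8 115.3 104.7] z [ 1.e-03  5.e-04 -1.e+00] F [ 0.2 -0.8 -1.8] w 31.4 t 8.1
tool shift mm [-0.1 -1.  11.7]
tool y yaw 57.74
```

View pics/s5.png

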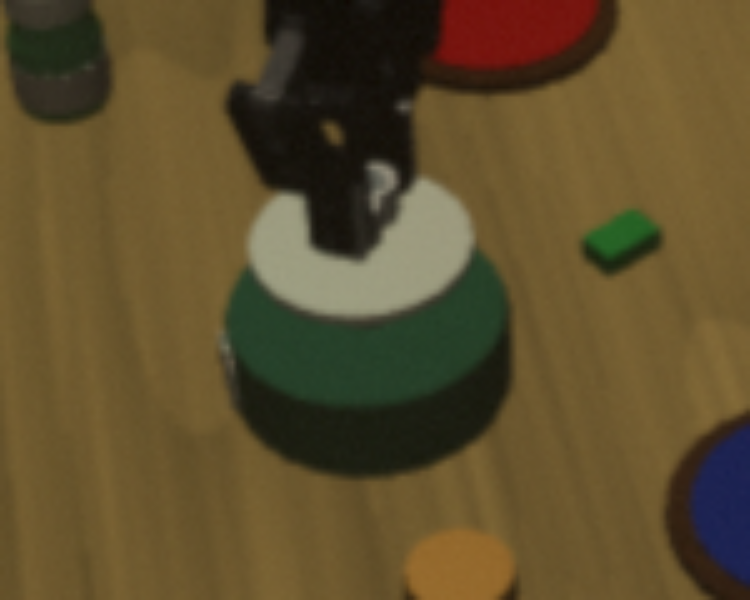

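The pan is still up, with the heart just above it and well inside. I'll lower it slowly and release.

```bash
python3 -m pendant '[[0,0,0.002,0,0,0,0.02],[0,0,0.002,0,0,0,0.02],[0,0,0.001,0,0,0,0.02],[0,0,0.001,0,0,0,0.02],[0,0,0.001,0,0,0,0.02],[0,0,0.001,0,0,0,0.02],[0,0,0.001,0,0,0,0.02],[0,0,0.001,0,0,0,0.02],[0,0,0.0005,0,0,0,0.02],[0,0,0.0005,0,0,0,0.02],[0,0,0.0005,0,0,0,0.02],[0,0,0,0,0,0,0.02]]'
python3 -m pendant '[[0,0,0,0,0,0,0.02],[0,0,0,0,0,0,0.033],[0,0,0,0,0,0,0.035],[0,0,0,0,0,0,0.037],[0,0,0,0,0,0,0.04],[0,0,0,0,0,0,0.044],[0,0,0,0,0,0,0.05],[0,0,0,0,0,0,0.055],[0,0,0,0,0,0,0.06],[0,0,0,0,0,0,0.06]]'
python3 -m pendant '[[0,0,-0.003,0,0,0,0.06],[0,0,-0.005,0,0,0,0.06],[0,0,-0.01,0,0,0,0.06],[0,0,-0.02,0,0,0,0.06],[0,0,-0.02,0,0,0,0.06],[0,0,-0.02,0,0,0,0.06],[0,0,-0.02,0,0,0,0.06],[0,0,0,0,0,0,0.06]]'
python3 - <<'E'
from h import *
move([449.8,-163.6,150],87.5)
d=arm.get_image("wrist");cv2.imwrite("pics/w6.png",d["image"][:,:,::-1])
E
```

```text
clock: 9.35
position: [485.4, 115.1, 92.8]
ee_rot: [0.278, 0.961, -0.0, -0.0]
contact_force: [-0.1, 0.6, -1.2]
gripper_width: 31.4
grasp_force: 59.7
clock: 10.35
position: [485.4, 115.1, 92.8]
ee_rot: [0.278, 0.961, -0.0, -0.0]
contact_force: [-0.9, -0.2, 0.1]
gripper_width: 60.0
grasp_force: 0.0
clock: 11.15
position: [487.2, 115.9, 194.6]
ee_rot: [0.278, 0.961, 0.003, 0.003]
contact_force: [0.1, -0.2, 0.0]
gripper_width: 60.0
grasp_force: 0.0
tcp [487.2 115.9 194.6] z [ 0.007   0.0033 -1.    ] F [ 0.1 -0.2  0. ] w 60.0 t 11.15
tool shift mm [-117.3 -256.7   43.4]
tool y yaw 57.78
tool wz deg -29.72363104230837 (j6 -2.69 )
```

View pics/w6.png

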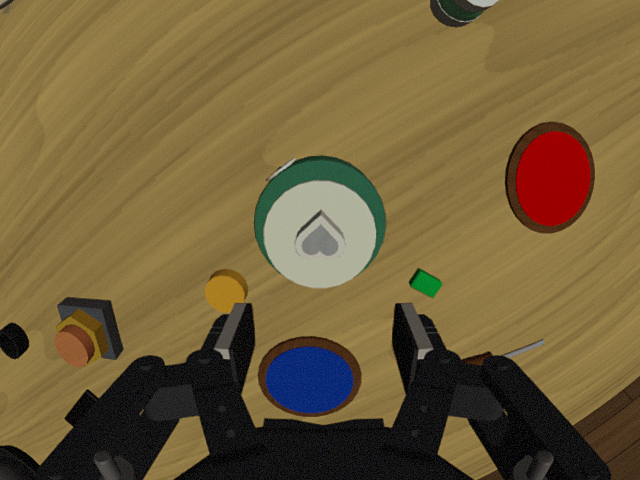

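The heart sits upright near the pan's centre (heart origin about (320,243), pan centre (320,234)). Back to the stack for the disc.

```bash
python3 -m pendant '[[-0.006,-0.012,0,0,0,0,0.07],[-0.0105,-0.0225,0,0,0,0,0.07],[-0.0105,-0.0225,0,0,0,0,0.07],[-0.0105,-0.0225,0,0,0,0,0.07],[-0.0105,-0.0225,0,0,0,0,0.07],[-0.0105,-0.0225,0,0,0,0,0.07],[-0.0105,-0.0225,0,0,0,0,0.07],[-0.0105,-0.0225,0,0,0,0,0.07],[-0.0105,-0.0225,0,0,0,0,0.07],[-0.0105,-0.0225,0,0,0,0,0.07],[-0.0105,-0.0225,0,0,0,0,0.07],[-0.006,-0.018,0,0,0,0,0.07]]'
python3 -m pendant '[[0,0,0,0,0,0,0.07],[0,0,0,0,0,0,0.07],[0,0,0,0,0,0,0.07]]'
cat >> h.py <<'E'
from scipy.optimize import least_squares
def seg(im,kind):
    h=cv2.cvtColor(im,cv2.COLOR_RGB2HSV).astype(int);H,S,V=h[...,0],h[...,1],h[...,2]
    r,g,b=[im[...,i].astype(int) for i in range(3)]
    return {"copper":(r>1.35*g)&(r<2.6*g)&(r-b>40)&(H<13)}[kind]
E
python3 - <<'E'
from h import *
move([449.8,-163.2,68])
d=arm.get_image("wrist");im=d["image"]
c,st,m=cent(seg(im,"copper"));print(c,st)
print(im[int(c[1]),int(c[0])])
p=unfish(d,*np.argwhere(m)[:,::-1].T,56)[:,:2].astype(np.float32);print("disc encl",cv2.minEnclosingCircle(p),p.mean(0))
t=arm.get_image("top");c,st,m=cent(seg(t["image"][250:330,340:430],"copper"));print(c+[340,250],st,unproj(t,*(c+[340,250]),56))
v=im.copy();x,y=map(int,c)
cv2.imwrite("pics/w7.png",im[:,:,::-1])
E
```

```text
clock: 12.4
position: [446.9, -164.6, 189.7]
ee_rot: [0.278, 0.96, -0.0, -0.001]
contact_force: [0.1, -0.4, 0.3]
gripper_width: 69.8
grasp_force: 0.0
clock: 12.7
position: [447.9, -162.7, 190.4]
ee_rot: [0.278, 0.961, -0.0, -0.0]
contact_force: [-0.7, -0.7, 0.0]
gripper_width: 70.1
grasp_force: 0.0
tcp [ 447.9 -162.7  190.4] z [-9.e-04  1.e-04 -1.e+00] F [-0.7 -0.7  0. ] w 70.1 t 12.7
tool shift mm [ -1.9   0.6 122.4]
tool y yaw 57.75
[327.96614583 219.9375    ] [297 210  59  33 384]
[158  97  49]
disc encl ((447.86505126953125, -160.1131591796875), 20.903316497802734) [ 437.2723  -151.95158]Traceback (most recent call last):
  File "<stdin>", line 7, in <module>
  File "h.py", line 16, in cent
    n,l,st,c=cv2.connectedComponentsWithStats(m.astype(np.uint8)); i=1+np.argmax(st[1:,4]); return c[i],st[i],l==i
                                                                       ~~~~~~~~~^^^^^^^^^^
    return _wrapfunc(a, 'argmax', axis=axis, out=out, **kwds)
    return bound(*args, **kwds)
ValueError: attempt to get argmax of an empty sequence
```

```bash
sed -i 's/(r>1.35\*g).*(H<13)/(r>1.48*g)\&(r<3*g)\&(r>70)\&(b>20)/' h.py; python3 - <<'E'
from h import *
im=cv2.imread("pics/w7.png")[:,:,::-1];d=arm.get_image("wrist")
for y in range(150,260,6): print(y,[tuple(map(int,im[y,x])) for x in (290,310,327,345)])
roi=np.zeros(im.shape[:2],bool);roi[140:270,270:390]=1
c,st,m=cent(seg(im,"copper")&roi);print(c,st)
p=unfish(d,*np.argwhere(m)[:,::-1].T,56)[:,:2].astype(np.float32);print("disc encl",cv2.minEnclosingCircle(p),p.mean(0))
E
```

```text
[ WARN:0@0.841] global loadsave.cpp:275 findDecoder imread_('pics/w7.png'): can't open/read file: check file path/integrity
Traceback (most recent call last):
TypeError: 'NoneType' object is not subscriptable
```

```bash
python3 - <<'E'
from h import *
d=arm.get_image("wrist");im=d["image"];cv2.imwrite("pics/w7.png",im[:,:,::-1])
for y in range(150,260,9): print(y,[tuple(map(int,im[y,x])) for x in (290,310,327,345)])
roi=np.zeros(im.shape[:2],bool);roi[140:270,270:390]=1
c,st,m=cent(seg(im,"copper")&roi);print(c,st)
p=unfish(d,*np.argwhere(m)[:,::-1].T,56)[:,:2].astype(np.float32);print("disc encl",cv2.minEnclosingCircle(p),p.mean(0))
E
```

```text
150 [(148, 126, 73), (143, 119, 66), (148, 125, 77), (145, 120, 65)]
159 [(142, 119, 65), (145, 122, 67), (143, 119, 68), (140, 116, 64)]
168 [(148, 127, 74), (142, 119, 67), (139, 116, 68), (145, 123, 71)]
177 [(139, 113, 63), (142, 121, 71), (145, 122, 63), (148, 124, 76)]
186 [(81, 68, 44), (61, 52, 37), (81, 67, 47), (83, 71, 46)]
195 [(61, 64, 65), (70, 73, 70), (114, 78, 33), (58, 68, 63)]
204 [(72, 72, 74), (120, 96, 39), (144, 118, 43), (97, 70, 30)]
213 [(68, 51, 39), (94, 66, 22), (131, 79, 46), (146, 116, 36)]
222 [(149, 121, 30), (152, 98, 50), (156, 101, 55), (157, 98, 56)]
231 [(147, 118, 34), (156, 98, 54), (155, 100, 53), (158, 104, 65)]
240 [(144, 117, 36), (152, 93, 57), (153, 95, 51), (155, 99, 61)]
249 [(147, 118, 36), (152, 95, 50), (151, 92, 54), (153, 99, 55)]
258 [(54, 61, 65), (152, 95, 51), (154, 97, 51), (159, 102, 57)]
[325.35213253 239.72576665] [ 295  209   61   61 2837]
disc encl ((448.9706115722656, -161.43850708007812), 23.036365509033203) [ 449.20346 -161.14111]
```

```bash
python3 -m pendant '[[-0.001,0.001,0.01,0,0,0,0.07],[0,0,0.02,0,0,0,0.07],[0,0,0.02,0,0,0,0.07],[0,0,0.02,0,0,0,0.07],[0,0,0.02,0,0,0,0.07],[0,0,0.015,0,0,0,0.07],[0,0,0.01,0,0,0,0.07],[0,0,0.005,0,0,0,0.07],[0,0,0.0025,0,0,0,0.07],[0,0,0,0,0,0,0.07]]'
python3 -m pendant '[[0,0,0,0,0,0,0.06],[0,0,0,0,0,0,0.055],[0,0,0,0,0,0,0.050],[0,0,0,0,0,0,0.047],[0,0,0,0,0,0,0.044],[0,0,0,0,0,0,0.041],[0,0,0,0,0,0,0.038],[0,0,0,0,0,0,0.035],[0,0,0,0,0,0,0.03],[0,0,0,0,0,0,0.03]]'
python3 - <<'E'
from h import *
move([568.8,326.0,140])
E
```

```text
clock: 13.85
position: [449.9, -162.6, 68.4]
ee_rot: [0.278, 0.961, 0.0, 0.0]
contact_force: [0.6, -0.3, -0.1]
gripper_width: 70.0
grasp_force: 0.0
clock: 14.85
position: [450.1, -162.5, 69.1]
ee_rot: [0.278, 0.961, 0.0, 0.001]
contact_force: [-1.6, 1.8, 6.5]
gripper_width: 41.2
grasp_force: 59.8
tcp [ 450.1 -162.5   69.1] z [ 1.1e-03 -1.0e-04 -1.0e+00] F [-1.6  1.8  6.5] w 41.2 t 14.85
tool shift mm [160.1 476.6 -70.8]
tool y yaw 57.76
```

```bash
python3 -m pendant '[[0,0,-0.003,0,0,0,0.03],[0,0,-0.005,0,0,0,0.03],[0,0,-0.01,0,0,0,0.03],[0,0,-0.02,0,0,0,0.03],[0,0,-0.02,0,0,0,0.03],[0,0,-0.02,0,0,0,0.03],[0,0,-0.02,0,0,0,0.03],[0,0,-0.01,0,0,0,0.03]]'
python3 -m pendant '[[0,0,0,0,0,-4,0.03],[0,0,0,0,0,-7,0.03],[0,0,0,0,0,-7,0.03],[0,0,0,0,0,-7,0.03],[0,0,0,0,0,-7,0.03],[0,0,0,0,0,-7,0.03],[0,0,0,0,0,-7,0.03],[0,0,0,0,0,-4,0.03],[0,0,0,0,0,0,0.03],[0,0,0,0,0,0,0.03]]'
python3 - <<'E'
from h import *
move([568.8,326.0,140])
d=arm.get_image("side");cv2.imwrite("pics/s7.png",cv2.resize(d["image"][200:420,200:400],(540,594))[:,:,::-1])
E
```

```text
clock: 15.65
position: [450.2, -162.8, 178.5]
ee_rot: [0.278, 0.961, 0.0, 0.002]
contact_force: [-0.5, -0.9, -2.2]
gripper_width: 41.6
grasp_force: 61.0
clock: 16.65
position: [449.3, -162.6, 176.1]
ee_rot: [-0.153, 0.988, 0.0, -0.0]
contact_force: [0.2, 0.8, -1.9]
gripper_width: 41.6
grasp_force: 60.9
tcp [ 449.3 -162.6  176.1] z [-7.e-04  1.e-04 -1.e+00] F [ 0.2  0.8 -1.9] w 41.6 t 16.65
tool shift mm [-261.9  429.5   36.1]
tool y yaw 107.64
```

View pics/s7.png

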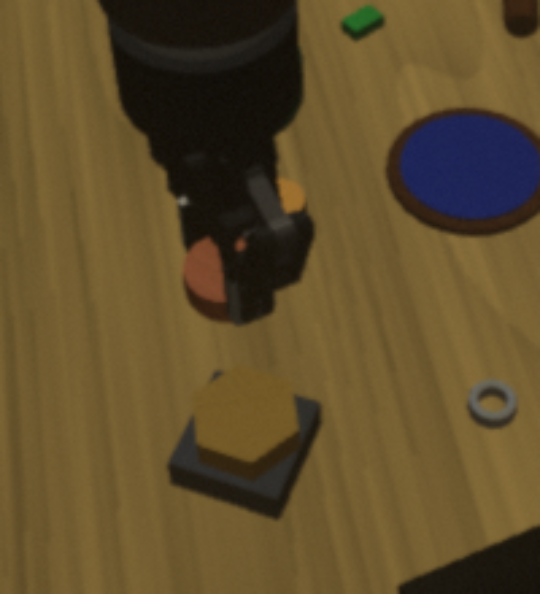

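Only the copper disc came up, level. Now to the red stand.

```bash
python3 -m pendant '[[-0.008,0.013,0,0,0,0,0.03],[-0.0164,0.02685,0,0,0,0,0.03],[-0.0164,0.02685,0,0,0,0,0.03],[-0.0164,0.02685,0,0,0,0,0.03],[-0.0164,0.02685,0,0,0,0,0.03],[-0.0164,0.02685,0,0,0,0,0.03],[-0.0164,0.02685,0,0,0,0,0.03],[-0.0164,0.02685,0,0,0,0,0.03],[-0.0164,0.02685,0,0,0,0,0.03],[-0.0164,0.02685,0,0,0,0,0.03],[-0.0164,0.02685,0,0,0,0,0.03],[-0.0164,0.02685,0,0,0,0,0.03]]'
python3 -m pendant '[[-0.0164,0.02685,0,0,0,0,0.03],[-0.0164,0.02685,0,0,0,0,0.03],[-0.0164,0.02685,0,0,0,0,0.03],[-0.0164,0.02685,0,0,0,0,0.03],[-0.008,0.0135,0,0,0,0,0.03],[0,0,0,0,0,0,0.03],[0,0,0,0,0,0,0.03],[0,0,0,0,0,0,0.03]]'
python3 - <<'E'
from h import *
move([568.8,326.0,37.5])
d=arm.get_image("wrist");im=d["image"].astype(int);r,g,b=[im[...,i] for i in range(3)]
c,st,m=cent((r>120)&(g<50)&(b<50));print(c,st)
e=cv2.findContours(m.astype(np.uint8),0,1)[0];e=max(e,key=len)[:,0,:];e=e[e[:,1]<c[1]]
p=unfish(d,e[:,0],e[:,1],8)[:,:2]
print(least_squares(lambda q:np.hypot(*(p-q[:2]).T)-46,[568,326],loss="soft_l1").x)
E
```

```text
clock: 17.9
position: [535.2, 189.7, 176.1]
ee_rot: [-0.154, 0.988, -0.0, -0.0]
contact_force: [0.3, -0.4, -3.3]
gripper_width: 41.6
grasp_force: 61.1
clock: 18.7
position: [568.1, 324.8, 176.2]
ee_rot: [-0.154, 0.988, -0.0, -0.0]
contact_force: [0.1, 0.5, -2.2]
gripper_width: 41.4
grasp_force: 61.1
tcp [568.1 324.8 176.2] z [-9.e-04 -7.e-04 -1.e+00] F [ 0.1  0.5 -2.2] w 41.4 t 18.7
tool shift mm [ -1.2   1.  138.7]
tool y yaw 107.67
[324.44780539 224.10481227] [ 268  172  114  104 9455]
[569.23326967 326.5379583 ]
```

```bash
python3 -m pendant '[[-0.001,0.0012,0.015,0,0,0,0.03],[0,0,0.025,0,0,0,0.03],[0,0,0.025,0,0,0,0.03],[0,0,0.025,0,0,0,0.03],[0,0,0.02,0,0,0,0.03],[0,0,0.013,0,0,0,0.03],[0,0,0.007,0,0,0,0.03],[0,0,0.004,0,0,0,0.03],[0,0,0.001,0,0,0,0.03],[0,0,0.001,0,0,0,0.03],[0,0,0,0,0,0,0.03],[0,0,0,0,0,0,0.03]]'
```

```text
clock: 19.95
position: [569.2, 327.7, 41.0]
ee_rot: [-0.154, 0.988, 0.0, 0.001]
contact_force: [-0.6, 0.2, -2.7]
gripper_width: 41.5
grasp_force: 61.1
```

```bash
python3 -m pendant '[[0,-0.0005,0.001,0,0,0,0.03],[0,0,0.001,0,0,0,0.03],[0,0,0.0005,0,0,0,0.03],[0,0,0.0005,0,0,0,0.03],[0,0,0.0005,0,0,0,0.03],[0,0,0,0,0,0,0.03],[0,0,0,0,0,0,0.03]]'
```

```text
clock: 20.65
position: [569.1, 327.0, 37.3]
ee_rot: [-0.154, 0.988, -0.0, 0.0]
contact_force: [-1.3, -0.9, 1.9]
gripper_width: 41.3
grasp_force: 61.5
```

Contact (Fz rose from -2.7 to +1.9 N). Releasing.

```bash
python3 -m pendant '[[0,0,0,0,0,0,0.042],[0,0,0,0,0,0,0.044],[0,0,0,0,0,0,0.047],[0,0,0,0,0,0,0.05],[0,0,0,0,0,0,0.055],[0,0,0,0,0,0,0.06],[0,0,0,0,0,0,0.07],[0,0,0,0,0,0,0.07]]'
python3 -m pendant '[[0,0,-0.004,0,0,0,0.07],[0,0,-0.01,0,0,0,0.07],[0,0,-0.02,0,0,0,0.07],[0,0,-0.025,0,0,0,0.07],[0,0,-0.025,0,0,0,0.07],[0,0,-0.025,0,0,0,0.07],[0,0,-0.025,0,0,0,0.0854],[0,0,-0.02,0,0,0,0.0854],[0,0,0,0,0,0,0.0854],[0,0,0,0,0,0,0.0854]]'
python3 - <<'E'
from h import *
d=arm.get_image("wrist");im=d["image"];cv2.imwrite("pics/w8.png",im[:,:,::-1])
r,g,b=[im[...,i].astype(int) for i in range(3)]
roi=np.zeros(r.shape,bool);roi[130:310,230:420]=1
c,st,m=cent((r>1.3*g)&(g>70)&roi);print(c,st,unfish(d,*c,24))
cc=unfish(d,*np.argwhere(m)[:,::-1].T,24)[:,:2].astype(np.float32);print(cv2.minEnclosingCircle(cc))
move([450.3,-163.8,150],58-90)
E
```

```text
clock: 21.45
position: [569.1, 327.0, 36.8]
ee_rot: [-0.154, 0.988, -0.0, 0.0]
contact_force: [0.6, 0.3, 1.2]
gripper_width: 69.7
grasp_force: 0.0
clock: 22.45
position: [569.0, 327.0, 191.6]
ee_rot: [-0.154, 0.988, 0.001, 0.0]
contact_force: [0.6, 0.6, -0.8]
gripper_width: 85.0
grasp_force: 0.0
[323.09011091 227.11783734] [ 297  201   54   53 2164] [569.18659478 327.48464081  24.        ]
((569.4432373046875, 327.80810546875), 21.6997013092041)
tcp [568.6 326.7 190.4] z [-1.e-03 -2.e-04 -1.e+00] F [-0.5  0.6 -0.1] w 85.6 t 22.5
tool shift mm [ 261.9 -431.2   40.7]
tool y yaw 107.72
tool wz deg -40.28067225619418 (j6 -2.03 )
```

View pics/w8.png

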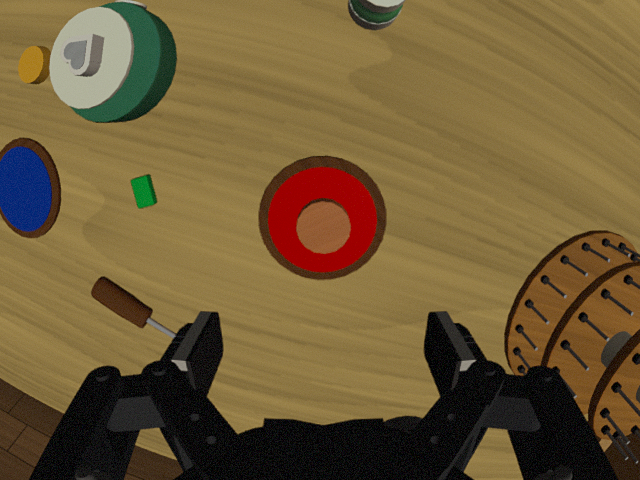

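The disc lies centred on the red felt (disc 569.3,327.6; felt about 569,326). Next the hexagon: return to the stack and turn to a flat-normal yaw of 117.6°.

```bash
python3 -m pendant '[[0.008,-0.013,0,0,0,0,0.0854],[0.0164,-0.027,0,0,0,0,0.0854],[0.0164,-0.027,0,0,0,0,0.0854],[0.0164,-0.027,0,0,0,0,0.0854],[0.0164,-0.027,0,0,0,0,0.0854],[0.0164,-0.027,0,0,0,0,0.0854],[0.0164,-0.027,0,0,0,0,0.0854],[0.0164,-0.027,0,0,0,0,0.0854],[0.0164,-0.027,0,0,0,0,0.0854],[0.0164,-0.027,0,0,0,0,0.0854],[0.0164,-0.027,0,0,0,0,0.0854],[0.0164,-0.027,0,0,0,0,0.0854]]'
python3 -m pendant '[[0.0164,-0.027,0,0,0,0,0.08],[0.0164,-0.027,0,0,0,0,0.08],[0.0164,-0.027,0,0,0,0,0.08],[0.0164,-0.027,0,0,0,0,0.08],[0.008,-0.013,0,0,0,0,0.08],[0,0,0,0,0,-5,0.08],[0,0,0,0,0,-5,0.08],[0,0,0,0,0,0,0.08],[0,0,0,0,0,0,0.08],[0,0,0,0,0,0,0.08]]'
python3 - <<'E'
from h import *
move([450.3,-163.8,51],117.6)
d=arm.get_image("wrist");im=d["image"];cv2.imwrite("pics/w9.png",im[:,:,::-1])
r,g,b=[im[...,i].astype(int) for i in range(3)]
roi=np.zeros(r.shape,bool);roi[130:310,230:420]=1
m=(g>2.4*b)&(r>125)&roi
c,st,m=cent(m);print(c,st,unfish(d,*c,40))
p=unfish(d,*np.argwhere(m)[:,::-1].T,40)[:,:2]
for a in np.arange(50,66,1.5): 
    L=[p@[np.cos(np.radians(a+k)),np.sin(np.radians(a+k))] for k in(0,60,120)];print(a,[round(np.ptp(l),1) for l in L],end=' ')
E
```

```text
clock: 23.7
position: [482.3, -27.6, 189.9]
ee_rot: [-0.154, 0.988, -0.0, -0.001]
contact_force: [0.9, 0.5, -0.8]
gripper_width: 85.4
grasp_force: 0.0
clock: 24.7
position: [450.5, -163.4, 190.5]
ee_rot: [-0.239, 0.971, 0.0, -0.0]
contact_force: [0.3, -0.2, -0.5]
gripper_width: 80.2
grasp_force: 0.0
tcp [ 450.5 -163.4  190.5] z [-8.e-04  0.e+00 -1.e+00] F [ 0.3 -0.2 -0.5] w 80.2 t 24.7
tool shift mm [  0.2  -0.4 139.5]
tool y yaw 117.67
tool wz deg 0.06852419215238115 (j6 -1.08 )
[322.87927711 232.67614458] [ 288  194   72   78 4150] [ 450.00314045 -163.38948928   40.        ]
50.0 [np.float64(56.4), np.float64(56.2), np.float64(56.6)] 51.5 [np.float64(55.8), np.float64(55.5), np.float64(56.1)] 53.0 [np.float64(55.1), np.float64(54.8), np.float64(55.4)] 54.5 [np.float64(54.4), np.float64(54.1), np.float64(54.8)] 56.0 [np.float64(54.3), np.float64(53.4), np.float64(54.3)] 57.5 [np.float64(54.2), np.float64(53.8), np.float64(54.1)] 59.0 [np.float64(55.0), np.float64(54.5), np.float64(54.7)] 60.5 [np.float64(55.7), np.float64(55.2), np.float64(55.3)] 62.0 [np.float64(56.4), np.float64(55.9), np.float64(55.9)] 63.5 [np.float64(57.0), np.float64(56.5), np.float64(56.6)] 65.0 [np.float64(57.6), np.float64(57.1), np.float64(57.1)]
```

Hexagon at (450.0,-163.4), yaw about 57: aligned.

```bash
python3 -m pendant '[[0,0,0.015,0,0,0,0.08],[0,0,0.025,0,0,0,0.08],[0,0,0.025,0,0,0,0.08],[0,0,0.025,0,0,0,0.08],[0,0,0.02,0,0,0,0.08],[0,0,0.015,0,0,0,0.08],[0,0,0.008,0,0,0,0.08],[0,0,0.0045,0,0,0,0.08],[0,0,0.002,0,0,0,0.08],[0,0,0,0,0,0,0.08]]'
python3 -m pendant '[[0,0,0,0,0,0,0.07],[0,0,0,0,0,0,0.065],[0,0,0,0,0,0,0.060],[0,0,0,0,0,0,0.057],[0,0,0,0,0,0,0.054],[0,0,0,0,0,0,0.051],[0,0,0,0,0,0,0.048],[0,0,0,0,0,0,0.045],[0,0,0,0,0,0,0.04],[0,0,0,0,0,0,0.04]]'
python3 -m pendant '[[0,0,-0.003,0,0,0,0.04],[0,0,-0.005,0,0,0,0.04],[0,0,-0.01,0,0,0,0.04],[0,0,-0.02,0,0,0,0.04],[0,0,-0.025,0,0,0,0.04],[0,0,-0.025,0,0,0,0.04],[0,0,-0.02,0,0,0,0.04],[0,0,-0.01,0,0,0,0.04],[0,0,0,0,0,0,0.04],[0,0,0,0,0,0,0.04]]'
python3 - <<'E'
from h import *
move([626,11,100])
d=arm.get_image("side");cv2.imwrite("pics/s9.png",cv2.resize(d["image"][200:420,200:400],(540,594))[:,:,::-1])
d=arm.get_image("wrist");im=d["image"];cv2.imwrite("pics/w10.png",im[:,:,::-1])
E
```

```text
clock: 25.75
position: [451.2, -163.3, 51.7]
ee_rot: [-0.24, 0.971, -0.0, 0.0]
contact_force: [1.1, -0.1, -0.3]
gripper_width: 80.2
grasp_force: 0.0
clock: 26.75
position: [450.9, -163.3, 52.0]
ee_rot: [-0.24, 0.971, -0.0, 0.0]
contact_force: [-2.1, 2.2, 6.4]
gripper_width: 52.5
grasp_force: 62.4
clock: 27.75
position: [450.1, -163.2, 168.6]
ee_rot: [-0.239, 0.971, 0.0, -0.001]
contact_force: [-0.3, -0.1, -4.3]
gripper_width: 52.1
grasp_force: 64.0
tcp [ 450.1 -163.2  168.6] z [-1.6e-03  6.0e-04 -1.0e+00] F [-0.3 -0.1 -4.3] w 52.1 t 27.75
tool shift mm [-236.8   72.3   68.4]
tool y yaw 117.71
```

View pics/s9.png

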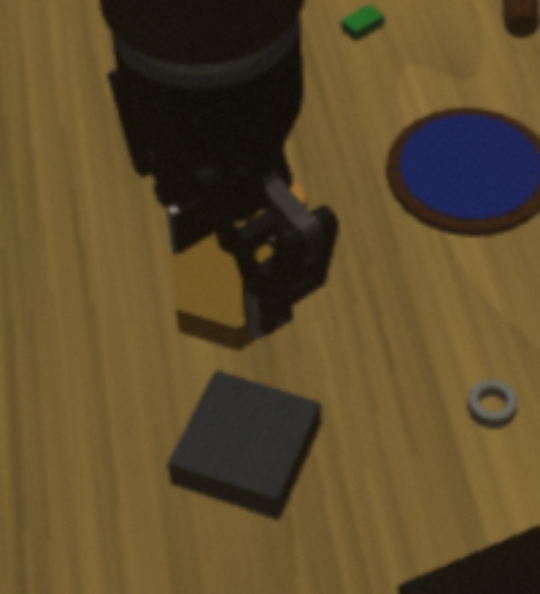

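The hexagon is held level and the steel block is undisturbed. On to the blue stand.

```bash
python3 -m pendant '[[-0.012,0.0035,0,0,0,0,0.04],[-0.0237,0.0073,0,0,0,0,0.04],[-0.0237,0.0073,0,0,0,0,0.04],[-0.0237,0.0073,0,0,0,0,0.04],[-0.0237,0.0073,0,0,0,0,0.04],[-0.0237,0.0073,0,0,0,0,0.04],[-0.0237,0.0073,0,0,0,0,0.04],[-0.0237,0.0073,0,0,0,0,0.04],[-0.0237,0.0073,0,0,0,0,0.04],[-0.0237,0.0073,0,0,0,0,0.04],[-0.012,0.0035,0,0,0,0,0.04],[0,0,0,0,0,0,0.04]]'
python3 -m pendant '[[0,0,0,0,0,0,0.04],[0,0,0,0,0,0,0.04]]'
python3 - <<'E'
from h import *
move([626,11,41])
d=arm.get_image("wrist");im=d["image"].astype(int);r,g,b=[im[...,i] for i in range(3)]
c,st,m=cent((b>90)&(r<70)&(g<80));print(c,st)
e=cv2.findContours(m.astype(np.uint8),0,1)[0];e=max(e,key=len)[:,0,:];e=e[e[:,1]<c[1]]
p=unfish(d,e[:,0],e[:,1],8)[:,:2]
f=least_squares(lambda q:np.hypot(*(p-q[:2]).T)-46,[626,11],loss="soft_l1");print(f.x,f.cost)
E
```

```text
clock: 29.05
position: [628.0, 12.9, 167.9]
ee_rot: [-0.24, 0.971, 0.0, -0.001]
contact_force: [-0.6, 0.1, -5.0]
gripper_width: 51.9
grasp_force: 64.0
clock: 29.25
position: [626.2, 10.8, 168.9]
ee_rot: [-0.239, 0.971, 0.0, -0.001]
contact_force: [-0.1, -0.5, -5.0]
gripper_width: 51.9
grasp_force: 64.0
tcp [626.2  10.8 168.9] z [-1.5e-03 -3.0e-04 -1.0e+00] F [-0.1 -0.5 -5. ] w 51.9 t 29.25
tool shift mm [-1.000e-01  2.000e-01  1.279e+02]
tool y yaw 117.7
[323.51886342 219.6684575 ] [ 266  173  116   95 8376]
[627.30380874  12.15834166] 4.2355285804500795
```

```bash
python3 -m pendant '[[-0.0007,0.0005,0.015,0,0,0,0.04],[0,0,0.025,0,0,0,0.04],[0,0,0.025,0,0,0,0.04],[0,0,0.025,0,0,0,0.04],[0,0,0.018,0,0,0,0.04],[0,0,0.01,0,0,0,0.04],[0,0,0.006,0,0,0,0.04],[0,0,0.003,0,0,0,0.04],[0,0,0.001,0,0,0,0.04],[0,0,0,0,0,0,0.04],[0,0,0,0,0,0,0.04]]'
python3 -m pendant '[[0,0,0.0005,0,0,0,0.04],[0,0,0.0005,0,0,0,0.04],[0,0,0.0005,0,0,0,0.04],[0,0,0.0005,0,0,0,0.04],[0,0,0,0,0,0,0.04],[0,0,0,0,0,0,0.04]]'
```

```text
clock: 30.4
position: [628.0, 12.4, 42.2]
ee_rot: [-0.24, 0.971, -0.0, 0.001]
contact_force: [-0.5, -1.0, -3.2]
gripper_width: 52.4
grasp_force: 63.9
clock: 31.0
position: [627.5, 12.2, 39.3]
ee_rot: [-0.24, 0.971, -0.0, -0.0]
contact_force: [1.2, -0.6, -4.2]
gripper_width: 52.2
grasp_force: 63.9
```

```bash
python3 -m pendant '[[0,0,0.0005,0,0,0,0.04],[0,0,0.0005,0,0,0,0.04],[0,0,0.0005,0,0,0,0.04],[0,0,0.0005,0,0,0,0.04],[0,0,0,0,0,0,0.04],[0,0,0,0,0,0,0.04]]'
```

```text
clock: 31.6
position: [627.5, 12.2, 38.1]
ee_rot: [-0.24, 0.971, -0.0, 0.0]
contact_force: [-3.5, 0.9, 4.5]
gripper_width: 52.3
grasp_force: 64.8
```

Contact, now releasing.

```bash
python3 -m pendant '[[0,0,0,0,0,0,0.053],[0,0,0,0,0,0,0.055],[0,0,0,0,0,0,0.058],[0,0,0,0,0,0,0.062],[0,0,0,0,0,0,0.07],[0,0,0,0,0,0,0.08],[0,0,0,0,0,0,0.08]]'
python3 -m pendant '[[0,0,-0.004,0,0,0,0.08],[0,0,-0.01,0,0,0,0.08],[0,0,-0.02,0,0,0,0.08],[0,0,-0.025,0,0,0,0.08],[0,0,-0.025,0,0,0,0.08],[0,0,-0.025,0,0,0,0.08],[0,0,-0.025,0,0,0,0.0854],[0,0,-0.015,0,0,0,0.0854],[0,0,0,0,0,0,0.0854],[0,0,0,0,0,0,0.0854]]'
python3 - <<'E'
from h import *
move([450.1,-163.8,150],147.5)
d=arm.get_image("wrist");im=d["image"];cv2.imwrite("pics/w11.png",im[:,:,::-1])
r,g,b=[im[...,i].astype(int) for i in range(3)]
roi=np.zeros(r.shape,bool);roi[170:300,250:400]=1
m=(g>2.*b)&(r>110)&roi;c,st,m=cent(m);print(c,st,"hex",unfish(d,*c,26))
q=unfish(d,*np.argwhere(m)[:,::-1].T,26)[:,:2].astype(np.float32);print(cv2.minEnclosingCircle(q))
E
```

```text
clock: 32.3
position: [627.6, 12.2, 37.3]
ee_rot: [-0.24, 0.971, -0.0, 0.0]
contact_force: [0.2, -0.1, 0.3]
gripper_width: 80.1
grasp_force: 0.0
clock: 33.3
position: [627.2, 12.2, 186.6]
ee_rot: [-0.24, 0.971, 0.0, 0.0]
contact_force: [0.1, -0.3, -0.3]
gripper_width: 85.5
grasp_force: 0.0
tcp [627.2  12.2 186.6] z [ 3.e-04  6.e-04 -1.e+00] F [ 0.1 -0.3 -0.3] w 85.5 t 33.3
tool shift mm [238.6 -73.5  36.4]
tool y yaw 117.72
tool wz deg -29.779436599848694 (j6 -1.36 )
[322.75032175 228.51531532] [ 289  191   69   75 3885] hex [626.63304938  12.04007961  26.        ]
((627.3162231445312, 12.452020645141602), 30.538766860961914)
```

The hexagon measures (626.6,12.0), which is centred. Now the steel block.

```bash
python3 -m pendant '[[0.012,-0.004,0,0,0,0,0.0854],[0.0238,-0.0073,0,0,0,0,0.0854],[0.0238,-0.0073,0,0,0,0,0.0854],[0.0238,-0.0073,0,0,0,0,0.0854],[0.0238,-0.0073,0,0,0,0,0.0854],[0.0238,-0.0073,0,0,0,0,0.0854],[0.0238,-0.0073,0,0,0,0,0.0854],[0.0238,-0.0073,0,0,0,0,0.0854],[0.0238,-0.0073,0,0,0,0,0.0854],[0.0238,-0.0073,0,0,0,0,0.0854],[0.012,-0.004,0,0,0,0,0.0854]]'
python3 -m pendant '[[0,0,0,0,0,-5,0.0854],[0,0,0,0,0,-7,0.0854],[0,0,0,0,0,-7,0.0854],[0,0,0,0,0,-7,0.0854],[0,0,0,0,0,-3.8,0.0854],[0,0,0,0,0,0,0.0854],[0,0,0,0,0,0,0.0854],[0,0,0,0,0,0,0.0854]]'
python3 - <<'E'
from h import *
move([450.1,-163.8,30],147.5)
d=arm.get_image("wrist");im=d["image"];cv2.imwrite("pics/w12.png",im[:,:,::-1])
r,g,b=[im[...,i].astype(int) for i in range(3)]
roi=np.zeros(r.shape,bool);roi[130:330,230:420]=1
m=(r-b<22)&roi;c,st,m=cent(m);print(c,st)
q=unfish(d,*np.argwhere(m)[:,::-1].T,22)[:,:2].astype(np.float32);print(cv2.minAreaRect(q))
t=arm.get_image("top")["image"].astype(int);d=arm.get_image("top")
m=(t.sum(2)<100);m[:200]=0;m[280:]=0;m[:,:400]=0;m[:,500:]=0
c,st,m=cent(m);q=unproj(d,*np.argwhere(m)[:,::-1].T,8)[:,:2].astype(np.float32);print("pad corners",cv2.boxPoints(cv2.minAreaRect(q)).round(1).tolist(),q.mean(0))
E
```

```text
clock: 34.45
position: [448.3, -165.0, 185.5]
ee_rot: [-0.239, 0.971, 0.0, -0.001]
contact_force: [-0.2, 0.1, 0.0]
gripper_width: 85.5
grasp_force: 0.0
clock: 35.25
position: [450.8, -163.9, 186.1]
ee_rot: [-0.481, 0.877, 0.0, -0.0]
contact_force: [-0.3, 0.4, 0.2]
gripper_width: 85.5
grasp_force: 0.0
tcp [ 450.8 -163.9  186.1] z [-4.e-04  0.e+00 -1.e+00] F [-0.3  0.4  0.2] w 85.5 t 35.25
tool shift mm [  0.3   0.6 156.1]
tool y yaw 147.48
tool wz deg -0.01793026819160559 (j6 -0.56 )
[323.89497789 224.1625079 ] [ 284  184   81   81 6332]
((448.7306213378906, -165.18850708007812), (65.78812408447266, 62.94001770019531), 57.46464538574219)
pad corners [[512.2999877929688, -261.79998779296875], [532.4000244140625, -354.0], [624.5, -333.8999938964844], [604.4000244140625, -241.6999969482422]] [ 568.2725  -298.14606]
```

```bash
python3 -m pendant '[[0,0,0.015,0,0,0,0.0854],[0,0,0.025,0,0,0,0.0854],[0,0,0.025,0,0,0,0.0854],[0,0,0.025,0,0,0,0.0854],[0,0,0.025,0,0,0,0.0854],[0,0,0.018,0,0,0,0.0854],[0,0,0.01,0,0,0,0.0854],[0,0,0.006,0,0,0,0.0854],[0,0,0.003,0,0,0,0.0854],[0,0,0,0,0,0,0.0854]]'
python3 -m pendant '[[0,0,0,0,0,0,0.078],[0,0,0,0,0,0,0.072],[0,0,0,0,0,0,0.068],[0,0,0,0,0,0,0.065],[0,0,0,0,0,0,0.062],[0,0,0,0,0,0,0.059],[0,0,0,0,0,0,0.056],[0,0,0,0,0,0,0.05],[0,0,0,0,0,0,0.05],[0,0,0,0,0,0,0.05]]'
python3 -m pendant '[[0,0,-0.003,0,0,0,0.05],[0,0,-0.005,0,0,0,0.05],[0,0,-0.01,0,0,0,0.05],[0,0,-0.02,0,0,0,0.05],[0,0,-0.02,0,0,0,0.05],[0,0,-0.02,0,0,0,0.05],[0,0,-0.01,0,0,0,0.05],[0,0,0,0,0,0,0.05],[0,0,0,0,0,0,0.05]]'
python3 - <<'E'
from h import *
move([568.3,-298.1,100],12-180)
E
```

```text
clock: 36.4
position: [451.3, -163.9, 34.6]
ee_rot: [-0.481, 0.877, -0.0, 0.0]
contact_force: [0.6, 0.5, -0.5]
gripper_width: 85.5
grasp_force: 0.0
clock: 37.4
position: [450.5, -163.8, 35.1]
ee_rot: [-0.481, 0.877, 0.0, -0.0]
contact_force: [-2.0, 1.9, 8.4]
gripper_width: 61.8
grasp_force: 63.4
clock: 38.3
position: [450.2, -163.8, 121.7]
ee_rot: [-0.481, 0.877, 0.001, -0.0]
contact_force: [-0.7, 0.4, -6.5]
gripper_width: 62.1
grasp_force: 67.7
tcp [ 450.2 -163.8  121.7] z [-1.3e-03  5.0e-04 -1.0e+00] F [-0.7  0.4 -6.5] w 62.1 t 38.3
tool shift mm [  49.8 -171.8   21.5]
tool y yaw 147.5
tool wz deg -44.499306493389895 (j6 -0.56 )
```

```bash
python3 -m pendant '[[0.0025,-0.009,0,0,0,0,0.05],[0.005,-0.0172,0,0,0,0,0.05],[0.005,-0.0172,0,0,0,0,0.05],[0.005,-0.0172,0,0,0,0,0.05],[0.005,-0.0172,0,0,0,0,0.05],[0.005,-0.0172,0,0,0,0,0.05],[0.005,-0.0172,0,0,0,0,0.05],[0.005,-0.0172,0,0,0,0,0.05],[0.005,-0.0172,0,0,0,0,0.05],[0.005,-0.0172,0,0,0,0,0.05],[0.0025,-0.009,0,0,0,0,0.05],[0,0,0,0,0,0,0.05]]'
python3 -m pendant '[[0,0,0,0,0,-4,0.05],[0,0,0,0,0,-7,0.05],[0,0,0,0,0,-7,0.05],[0,0,0,0,0,-7,0.05],[0,0,0,0,0,-7,0.05],[0,0,0,0,0,-7,0.05],[0,0,0,0,0,-5.5,0.05],[0,0,0,0,0,0,0.05],[0,0,0,0,0,0,0.05],[0,0,0,0,0,0,0.05]]'
python3 - <<'E'
from h import *
move([568.3,-298.1,47],12-180)
d=arm.get_image("wrist");cv2.imwrite("pics/w13.png",d["image"][:,:,::-1])
im=d["image"].astype(int);m=im.sum(2)<75;m[290:]=0
c,st,m=cent(m);print(c,st);q=unfish(d,*np.argwhere(m)[:,::-1].T,8)[:,:2].astype(np.float32);print(cv2.minAreaRect(q), cv2.boxPoints(cv2.minAreaRect(q)).round(0).tolist())
E
```

```text
clock: 39.5
position: [570.1, -299.7, 120.5]
ee_rot: [-0.481, 0.877, 0.001, -0.001]
contact_force: [0.4, 0.9, -5.9]
gripper_width: 61.9
grasp_force: 67.7
clock: 40.5
position: [569.6, -298.5, 122.1]
ee_rot: [0.777, -0.63, -0.0, 0.0]
contact_force: [0.6, -0.8, -5.9]
gripper_width: 62.0
grasp_force: 67.7
tcp [ 569.6 -298.5  122.1] z [-5.e-04  3.e-04 -1.e+00] F [ 0.6 -0.8 -5.9] w 62.0 t 40.5
tool shift mm [-0.7  1.2 75.1]
tool y yaw -168.03
tool wz deg -0.03134852882976702 (j6 0.44 )
[323.94404444 199.75745731] [ 245  174  155   83 4861]
((575.4591064453125, -319.91632080078125), (102.57038116455078, 54.776206970214844), 12.196874618530273) [[520.0, -304.0], [531.0, -358.0], [631.0, -336.0], [620.0, -282.0]]
```

View pics/w13.png

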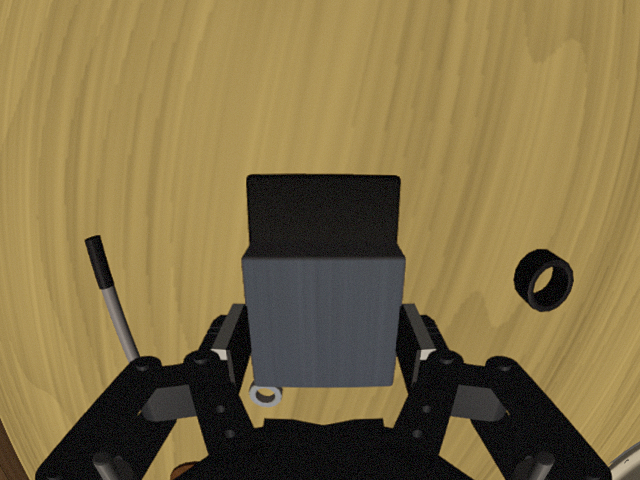

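The block is aligned with the pad: pad columns 247–400, block columns 243–404, both centred near 324. Lowering.

```bash
python3 -m pendant '[[0,0,0.01,0,0,0,0.05],[0,0,0.018,0,0,0,0.05],[0,0,0.018,0,0,0,0.05],[0,0,0.014,0,0,0,0.05],[0,0,0.008,0,0,0,0.05],[0,0,0.004,0,0,0,0.05],[0,0,0.002,0,0,0,0.05],[0,0,0,0,0,0,0.05],[0,0,0,0,0,0,0.05]]'
python3 -m pendant '[[0,0,0.001,0,0,0,0.05],[0,0,0.001,0,0,0,0.05],[0,0,0.0005,0,0,0,0.05],[0,0,0.0005,0,0,0,0.05],[0,0,0.0005,0,0,0,0.05],[0,0,0,0,0,0,0.05],[0,0,0,0,0,0,0.05]]'
```

```text
clock: 41.45
position: [570.5, -299.0, 49.1]
ee_rot: [0.777, -0.629, 0.001, -0.0]
contact_force: [-0.2, 0.2, -5.9]
gripper_width: 62.0
grasp_force: 67.7
clock: 42.15
position: [569.9, -298.8, 44.8]
ee_rot: [0.777, -0.629, -0.0, 0.0]
contact_force: [0.8, 0.6, -6.0]
gripper_width: 61.9
grasp_force: 67.7
```

```bash
python3 -m pendant '[[0,0,0.0005,0,0,0,0.05],[0,0,0.0005,0,0,0,0.05],[0,0,0.0005,0,0,0,0.05],[0,0,0.0005,0,0,0,0.05],[0,0,0,0,0,0,0.05],[0,0,0,0,0,0,0.05]]'
```

```text
clock: 42.75
position: [569.9, -298.8, 43.3]
ee_rot: [0.777, -0.629, 0.0, 0.0]
contact_force: [-1.1, 1.6, -0.3]
gripper_width: 61.7
grasp_force: 68.3
```

Weight is transferring (-6 to -0.3 N), so it's in contact. I'll ease 0.5 mm more, then release and retreat.

```bash
python3 -m pendant '[[0,0,0.0005,0,0,0,0.05],[0,0,0,0,0,0,0.05],[0,0,0,0,0,0,0.063],[0,0,0,0,0,0,0.065],[0,0,0,0,0,0,0.068],[0,0,0,0,0,0,0.072],[0,0,0,0,0,0,0.08],[0,0,0,0,0,0,0.0854],[0,0,0,0,0,0,0.0854]]'
python3 -m pendant '[[0,0,-0.004,0,0,0,0.0854],[0,0,-0.01,0,0,0,0.0854],[0,0,-0.02,0,0,0,0.0854],[0,0,-0.025,0,0,0,0.0854],[0,0,-0.025,0,0,0,0.0854],[0,0,-0.025,0,0,0,0.0854],[0,0,-0.025,0,0,0,0.0854],[0,0,-0.025,0,0,0,0.0854],[0,0,-0.015,0,0,0,0.0854],[0,0,0,0,0,0,0.0854],[0,0,0,0,0,0,0.0854]]'
python3 -m pendant '[[0.02,0,0,0,0,0,0.0854],[0.03,0,0,0,0,0,0.0854],[0.03,0,0,0,0,0,0.0854],[0.03,0,0,0,0,0,0.0854],[0.02,0,0,0,0,0,0.0854],[0,0,0,0,0,0,0.0854],[0,0,0,0,0,0,0.0854]]'
python3 - <<'E'
from h import *
move([450,-164,200])
d=arm.get_image("top");a=cv2.resize(d["image"][170:330,120:500],(760,320),interpolation=cv2.INTER_CUBIC)
s=arm.get_image("side");b=cv2.resize(s["image"][130:480,200:480],(224,280))
cv2.imwrite("pics/t14.png",np.vstack([a,np.pad(b,((0,0),(0,536),(0,0)))])[:,:,::-1])
E
```

```text
clock: 43.65
position: [570.0, -298.9, 42.3]
ee_rot: [0.777, -0.629, 0.0, -0.0]
contact_force: [0.3, 0.4, -0.2]
gripper_width: 85.6
grasp_force: 0.0
clock: 44.75
position: [569.6, -298.6, 216.6]
ee_rot: [0.777, -0.629, 0.0, -0.0]
contact_force: [0.1, -0.2, -0.4]
gripper_width: 85.7
grasp_force: 0.0
clock: 45.45
position: [596.3, -425.8, 214.2]
ee_rot: [0.777, -0.629, -0.002, 0.0]
contact_force: [-0.1, 1.0, 0.3]
gripper_width: 85.7
grasp_force: 0.0
tcp [ 596.3 -425.8  214.2] z [-0.003   0.0019 -1.    ] F [-0.1  1.   0.3] w 85.7 t 45.45
tool shift mm [-286.5   88.7   15.1]
tool y yaw -168.02
```

View pics/t14.png

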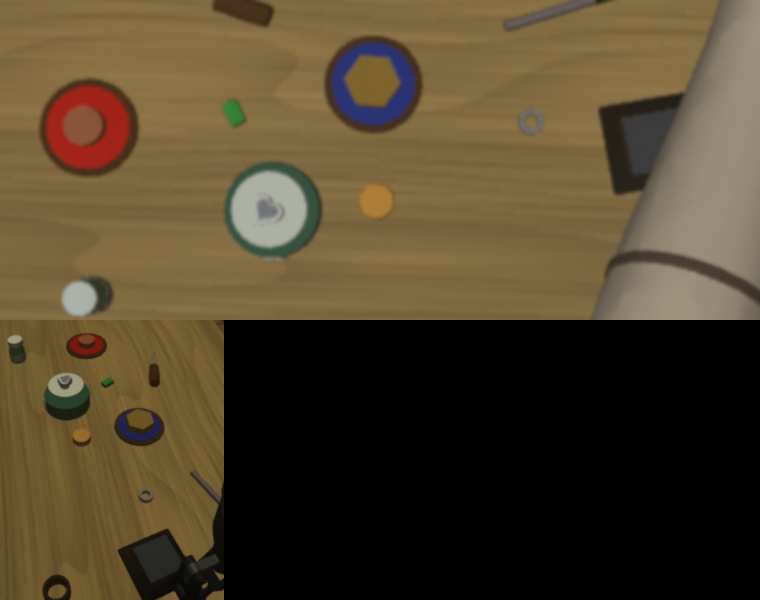

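All four pieces are upright on their places. The disc looks slightly left on the red felt, so I'll do a numeric check with the top camera.

```bash
python3 - <<'E'
from h import *
d=arm.get_image("top");im=d["image"];r,g,b=[im[...,i].astype(int) for i in range(3)]
def box(x0,x1,y0,y1):
    m=np.zeros(r.shape,bool);m[y0:y1,x0:x1]=1;return m
B=box(135,195,205,262)
def circ(m,z,R0,g0):
    e=max(cv2.findContours(m.astype(np.uint8),0,1)[0],key=len)[:,0,:];p=unproj(d,e[:,0],e[:,1],z)[:,:2]
    return least_squares(lambda q:np.hypot(*(p-q[:2]).T)-q[2],[*g0,R0],loss="soft_l1").x.round(1)
felt=cent((r>120)&(g<60)&B)[2];print("felt",circ(felt,8,46,(568,326)))
disc=cent((g>65)&(r>90)&(b>45)&box(150,178,218,250))[2];print("disc",disc.sum(),circ(disc,24,22,(569,327)))
Bp=box(225,285,245,305)
pan=cent((g>145)&Bp)[2];f=circ(pan,64,40,(483,115));print("pan@64",f)
print(im[265:285:2,243:265:2].sum(2)//3)
E
```

```text
felt [568.6 325.5  44.9]
disc 290 [569.  326.7  20. ]
pan@64 [483.  115.1  38. ]
[[169 169 169 168 168 168 169 169 169 170 169]
 [170 170 170 161 158 158 164 169 169 169 169]
 [170 170 171 162 148 149 132 166 169 169 169]
 [170 170 169 134 117 124 131 155 158 167 169]
 [169 170 168 127 115 116 124 134 153 147 169]
 [170 170 168 129 115 116 117 116 155 130 167]
 [170 170 171 137 119 121 121 130 157 130 167]
 [169 170 171 149 146 150 161 162 140 157 169]
 [170 170 166 168 165 162 164 158 163 169 170]
 [170 170 168 169 167 169 170 169 169 170 169]]
```

```bash
python3 -c "
from bench import arm
print(arm.job_done())"
```

```text
the job is handed in; nothing more can be done
None
```

I took the stack apart and put the heart on the scale pan, the disc on red, the hexagon on blue and the block on the black pad, all upright and released. I handed the job in at about 46 s. The disc and hexagon measured within about 2 mm of centre; I placed the heart on purpose about 2.5 mm off its origin so its body sits nearer the pan's middle, and checked it and the block only by eye after release.

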